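# Level the curing hot plate with a wedge shim

## Task

The hot plate has lost the rubber foot under its front right corner (seen from its front, the side with the display), and boards potted on it would set crooked. Gently lay the blue spirit level on the middle of the plate, lined up corner to corner between the low corner and the one opposite, and let go; then slide the orange wedge, thin end first, in under the front edge at the low corner until the bubble stands centred between the two black lines. Leave the level on the plate and the wedge in place carrying the corner, do not shove the hot plate along the bench, and leave the lamp, multimeter, torch and mouse alone.

Things in the scene. Friction and masses are not known exactly. Their poses are not given: they have to be found in the camera images.
- hotplate: 2.6 kg hot plate, grey housing 200 (x) x 220 (y) mm, flat aluminium top 62 mm and underside 14 mm above its feet. Origin: centre, at foot level. x from front (display, knob, red switch; faces roughly -y) to rear, y left, z up. Rubber feet, 22 mm wide, 14 high, at (-80,90) (80,90) (80,-90); at (-80,-90) just a brass stud 14 wide, 7 high. Rocks on the front left and rear right feet.
- low_corner (a point): Lower front right edge of the housing, the low corner: (-100,-110,14) mm in the hot plate's frame, same axes. At the start it hangs some 7 mm low, with a 7 mm gap under the front edge; about 6 N lift it. Room for the wedge, clear of the stud, is 40 to 100 mm left of this corner along the front edge. Level, the gap is 14 mm. (The knob juts out 12 mm, 128 mm left of this corner.)
- plate_mid (a point): Middle of the hot plate's flat top, 62 mm up. Its x axis runs along the diagonal from the low front right corner to the rear left one (41.6 degrees left of the hot plate's x), uphill by 3.4 degrees at the start; z out of the plate.
- level: Blue spirit level, 0.28 kg, block 180 (x) x 36 (y) x 40 (z) mm with a yellow-green vial let into its top, 42 mm high over all. Origin: centre of its underside; x along its length, z up.
- bubble (a joint): Position in m of the pale bubble (24 mm long) along the level's x: 0 centred; it stands 5 mm off per 0.01 rad of slope, towards the higher end (positive: +x end high), stops at +-0.020 and takes about 1 s to settle. Between the two black lines means within +-0.003.
- shim: Orange plastic wedge, 70 g, 140 long (x) x 32 wide (y) mm, rising evenly from 2 mm at the thin end to 24 mm at the thick end; friction about 0.6. Origin: centre of its underside; +x to the thin end, z up. It is 14 mm thick 6 mm from the origin towards the thick end. Starts flat on the bench, thin end pointing to the robot's left, within 35 degrees of +y.
- shim_tip (a point): Middle of the wedge's thin end, 70 mm from its origin. Same axes as the wedge.
- shim_butt (a point): Middle of the wedge's thick end, 70 mm from its origin, 12 mm up. Same axes as the wedge.
- lamp: White LED bar lamp, fixed. Origin: under its round foot (76 mm wide, 12 high); axes parallel to the hot plate's. A 12 mm post rises to 168 mm; an arm runs 155 mm to -x, then the bar, 50 mm wide (x -180 to -130), from y -7 to +263, 150 to 172 mm above the bench: across, 10 to 60 mm in front of the hot plate's front edge, where an upright gripper has no room.
- multimeter: Orange multimeter lying flat, 185 (x) x 88 (y) x 46 mm. Origin: centre of its underside.
- torch: Black torch standing on end, 36 mm across, 125 mm high. Origin: centre of its underside.
- mouse: Grey computer mouse, 108 (x) x 60 (y) x 28 mm. Origin: centre of its underside.
Mind the look-alikes: they are no part of the job. Several things have the shape of the shim; the one meant has the colours described above.

How it is judged (in metres and radians):
On the way, in this order (a step that is already met when the one before it is completed fails the run):
1. the level lies on the middle of the plate (within 50 mm), along the diagonal (within 17 degrees), let go (distance between level and plate_mid below 0.05 m and angle between the x axis of level and the x axis of plate_mid, either way round below 0.3 rad and angle between the z axis of level and the z axis of hotplate, either way round below 0.04 rad and contact force between the fingers and level below 0.1 N and linear speed of level below 0.02 m/s), for 0.2 s.
2. the thin end of the wedge is under the front edge at the low corner (x of shim_tip in the frame of hotplate above -0.09 m and y of shim_tip in the frame of hotplate between -0.11 and 0 m and z of shim_tip in the frame of hotplate below 0.014 m), for 0.1 s.
At the end, for the whole second after the job is handed in: Bubble within 3 mm of centre, hot plate level within 0.7 degrees; level on the plate within 50 mm of its middle and 17 degrees of the diagonal; wedge under the front edge, right-hand half, thin end at least 40 mm in, bearing over 1 N; all at rest and let go (value of joint bubble between -0.003 and 0.003 m and angle between hotplate's own z axis and vertical below 0.012 rad and distance between level and plate_mid below 0.05 m and angle between the x axis of level and the x axis of plate_mid, either way round below 0.3 rad and angle between the z axis of level and the z axis of hotplate, either way round below 0.04 rad and x of shim_tip in the frame of hotplate above -0.06 m and y of shim_tip in the frame of hotplate between -0.11 and 0 m and contact force between shim and hotplate above 1 N and linear speed of each of shim, level, hotplate below 0.01 m/s); the robot touches nothing.
It fails at once if the level is dropped (more than about 10 mm) or slammed (over 100 N) on the plate (contact force between level and hotplate above 100 N or (contact force between the fingers and level below 0.1 N and distance between level and plate_mid below 0.15 m and linear speed of level above 0.45 m/s)).
It fails at once if the hot plate is shoved more than 25 mm (distance of hotplate from where it was at the start of the episode above 0.025 m).
It fails at once if the lamp is struck (over 3 N) (contact force between lamp and anything else above 3 N).
It fails at once if the multimeter or the mouse is moved more than 25 mm (distance of any of multimeter, mouse from where it was at the start of the episode above 0.025 m).
It fails at once if the torch is moved more than 25 mm or tipped (distance of torch from where it was at the start of the episode above 0.025 m or angle between torch's own z axis and vertical above 0.4 rad).
It also fails if it takes over 70 s, if anything falls off the work surface, if the arm or the gripper's body presses on something with over 40 N, if the wrist force passes 120 N, or if a joint passes its speed limit or range.

## Robot

A 6-joint arm with a two-finger parallel gripper is mounted at the origin on the work surface. World frame = base frame: x ahead of the robot, y to its left, z up, the work surface at z = 0. Lengths are in mm, angles in rad, forces in N, time in s.
With the tool pointing down it reaches from about 275 to 1000 mm from the base axis. Payload 8.4 kg.
Tool frame: the origin (TCP) lies midway between the tips of the shut fingers; the grasp point (between the pads) lies grip_depth behind it (grip_depth is the distance from the TCP to the grasp point, in mm); z points along the fingers, y is the line along which they close (so a half turn about z gives the same grasp; the last joint's range is limited). The gripper opens to 85 mm and grips with 20 to 120 N. Pads are 22 mm wide; open, the fingers measure 114 mm over their backs; the gripper's body (76 mm by 85 mm) begins 54 mm behind the grasp point. The pads swing forward as they close: fully open they stand 13 mm farther back than shut.
Start: joints at [1.137, 0.353, 1.633, -0, 1.155, -0.002], TCP at [261.565, 567.637, 209.981] pointing down, gripper open.
Joint ranges: [-2.63, 2.63], [-0.92, 2.1], [0.06, 2.66], [-1.3, 4.44], [0, 2.69], [-3.02, 3.02]. Speed limits (rad/s): [2.22, 2.22, 2.79, 3.14, 3.14, 3.14].

## Interface

Orientations are given as [roll, pitch, yaw] about the fixed x, y, z axes, in that order (R = Rz(yaw) Ry(pitch) Rx(roll)).
In Python, from rig import * gives the robot as it stands.
- The arm moves only by the shell command python3 -m creep 'ROWS' [FORCE]. ROWS is JSON, a list of rows, each an object of numbers: "x", "y", "z": the shift along the tool's x, y, z in mm; "rx", "ry", "rz": the turn, a rotation vector about the tool's x, y, z in rad; "hand": the finger opening in mm, from 0 to 85.4. A call has 1 to 20 rows; each row shifts and turns the commanded pose from where the row before left it, along the tool's axes as they then stand; what a row does not reach is not made up. A row lasts 1/8 s, in which the tool goes at most 62.5 mm and 10.7 degrees, less where a joint would pass 70% of its speed; a pose out of reach is approached as far as the arm can. A call with a gripper value outside its range is refused whole. The fingers move at their own pace and stop on an object; FORCE is the grip in N (left out, the last holds). Time passes only in rows, so rows that do not move let the fingers close. It gives the time, the measured TCP pose, the force, the opening and the grip force at its end, in the units of the state.
- sense(): the state, without advancing time (a new reading comes with each control period).
- grab_frame(name): name is "scene" or "side" or "wrist"; returns the picture (480x640x3 uint8, red, green, blue); there is no depth.
- get_calibration(name): a dict with "K" (3x3 intrinsics, pixels), "R" (3x3) and "t" (3): a world point X has camera coordinates R X + t. Camera axes: x right, y down, z forward; pixel columns grow to the right and rows downward; lengths in mm; the calibration is good to about 2 mm. A picture is of the moment at which its call begins: read the wrist's pose just before it. get_calibration takes no time and is no camera call; for the wrist camera it gives the pose at the moment of the call.
- sign_off(): hands the job in; it is judged then, once.
The state is a dict: "clock": time; "qpos": joint angles; "qvel": joint speeds; "joint_efforts": joint torques, N m; "eef_pos": TCP position; "tcp_rot": TCP orientation; "contact_force": force on the tool from outside, world axes, zero at the start; "wrist_torque": the same for the moment, N m; "opening": opening from 0.0 (shut) to 1.0 (fully open); "grasp_force": force on a finger pad.
Only numpy, scipy, OpenCV 4.12 (cv2) and the standard library are available. Lean on these libraries where they do the work, as an engineer would, in place of code of your own. Each camera call takes 0.05 s, during which the arm holds its last target. There are 200 camera calls.

## Working session

There is one attempt and no reset: what is moved stays moved. The work goes in short steps, Python scripts to look and compute and a shell command to move; the robot and the scene stay as the last step left them, time stands still between calls to the robot, and variables do not carry over. Pictures are saved under pics/ and viewed, at most 10 in all, crops included, and the job is handed in when it is done.

```bash
ls; mkdir -p pics; cat > h.py <<'E'
from rig import *
import numpy as np, cv2
def ray(cal,u,v):
    K,R,t=[np.array(cal[k],float) for k in("K","R","t")]
    d=R.T@np.linalg.solve(K,[u,v,1.]); return -R.T@t.ravel(), d
def onz(cal,u,v,z):
    c,d=ray(cal,u,v); return c+d*(z-c[2])/d[2]
def proj(cal,X):
    K,R,t=[np.array(cal[k],float) for k in("K","R","t")]
    p=K@(R@np.array(X,float)+t.ravel()); return p[:2]/p[2]
E
python3 - <<'E'
from h import *
for n in("scene","side","wrist"):
    c=get_calibration(n); print(n,np.round(ray(c,320,240),2).tolist(),np.round(c["K"],0).tolist())
    cv2.imwrite(f"pics/{n}0.png",grab_frame(n)[:,:,::-1])
print(sense())
E
```

```text
pics
scene [[1373.69, -305.99, 759.67], [-0.72, 0.27, -0.64]] [[484.0, 0.0, 311.0], [0.0, 484.0, 237.0], [0.0, 0.0, 1.0]]
side [[-131.06, -676.13, 800.86], [0.59, 0.53, -0.62]] [[571.0, 0.0, 321.0], [0.0, 571.0, 229.0], [0.0, 0.0, 1.0]]
wrist [[185.74, 602.72, 373.75], [0.29, -0.13, -0.95]] [[432.0, 0.0, 316.0], [0.0, 432.0, 246.0], [0.0, 0.0, 1.0]]
{'clock': 0.15, 'qpos': array([ 1.13657772e+00,  3.53532026e-01,  1.63396574e+00, -7.81866309e-06,
        1.15520928e+00, -2.41009954e-03]), 'qvel': array([ 5.34123691e-04, -7.98446738e-04, -1.88727914e-03,  8.60492018e-04,
       -4.19300454e-04,  6.34178622e-05]), 'joint_efforts': array([-8.24977251e-04, -6.05640221e+01, -3.42336130e+01,  1.47272424e-06,
        6.05819951e-03,  2.51825441e-05]), 'eef_pos': array([261.41302154, 567.26908692, 209.40627557]), 'tcp_rot': array([-3.14047824e+00,  4.46379221e-06,  2.70978731e+00]), 'contact_force': array([-0.2821032 ,  0.23056198,  1.06643981]), 'wrist_torque': array([-0.03138791,  0.00426936,  0.00522356]), 'grasp_force': 0.0, 'opening': 0.999877710856979}
```

View pics/scene0.png

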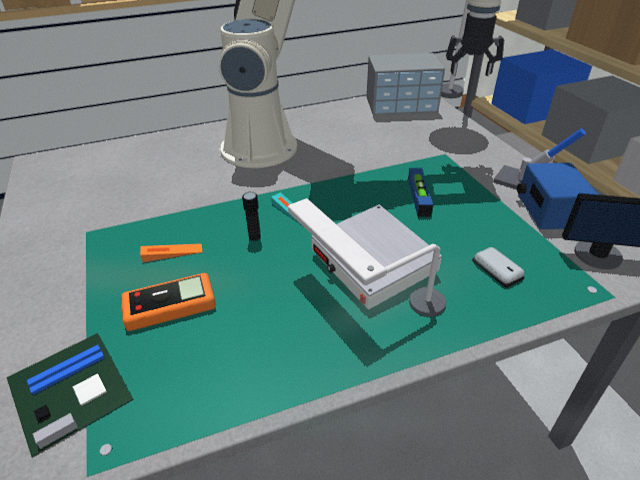

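View pics/side0.png

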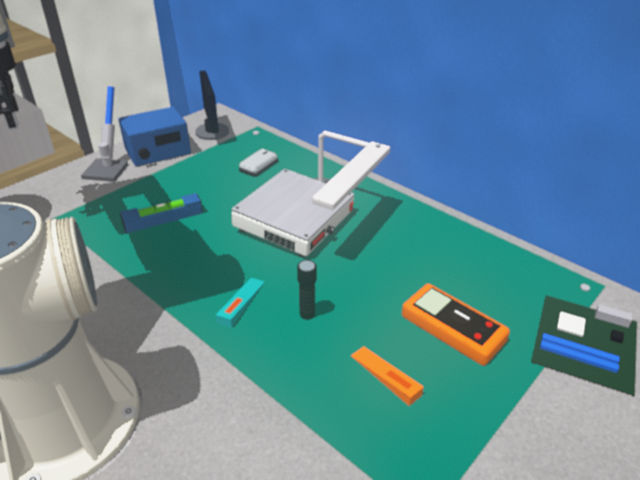

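```bash
cat > m.py <<'E'
from h import *
S=cv2.imread("pics/scene0.png");D=cv2.imread("pics/side0.png")
cs,cd=get_calibration("scene"),get_calibration("side")
def comp(img,lo,hi,near):
    m=cv2.inRange(cv2.cvtColor(img,cv2.COLOR_BGR2HSV),lo,hi)
    m=cv2.morphologyEx(m,cv2.MORPH_CLOSE,np.ones((5,5)))
    n,l,st,ce=cv2.connectedComponentsWithStats(m)
    i=min([i for i in range(1,n) if st[i,4]>60],key=lambda i:np.hypot(*(ce[i]-near)))
    cn=cv2.findContours((l==i).astype(np.uint8),0,2)[0][0]
    return cn,cv2.minAreaRect(cn)
for nm,lo,hi,a,b in[("wedge",(5,150,80),(20,255,255),(170,252),(388,375)),("level",(108,100,20),(130,255,255),(420,192),(162,213)),("vial",(28,100,80),(50,255,255),(420,190),(162,208)),("multimeter",(5,150,80),(20,255,255),(170,300),(455,320))]:
    for im,c,p in((S,cs,a),(D,cd,b)):
        try:
            cn,r=comp(im,lo,hi,p)
            q=cv2.approxPolyDP(cn,2.5,True)[:,0]
            print(nm,r[0],r[1],[(tuple(map(int,x)),np.round(onz(c,*x,0)[:2]).astype(int).tolist()) for x in q])
        except Exception as e: print(nm,e)
a=lambda im,x,y,w,h:cv2.resize(im[y:y+h,x:x+w],(400,300),interpolation=cv2.INTER_CUBIC)
cv2.imwrite("pics/c1.png",np.vstack([np.hstack([a(S,290,190,160,120),a(D,220,120,200,150)]),np.hstack([a(S,120,200,120,90),a(D,330,320,120,90)])]))
E
python3 m.py
```

```text
wedge (170.69232177734375, 251.9615478515625) (15.198785781860352, 61.405311584472656) [((201, 244), [418, -262]), ((141, 246), [371, -402]), ((140, 253), [398, -406]), ((145, 261), [432, -398]), ((201, 252), [448, -267])]
wedge (388.0491943359375, 372.54095458984375) (77.84642028808594, 22.790565490722656) [((352, 355), [420, -261]), ((408, 404), [403, -397]), ((420, 395), [431, -401]), ((422, 386), [449, -393]), ((364, 347), [450, -265])]
level (419.6177062988281, 189.4705810546875) (44.38401794433594, 16.492422103881836) [((410, 169), [300, 384]), ((409, 181), [357, 349]), ((417, 213), [501, 293]), ((419, 205), [471, 316]), ((431, 204), [479, 348]), ((421, 169), [312, 414])]
level (109.06196594238281, 104.57080078125) (6.319304943084717, 37.184120178222656) [((110, 86), [775, 1125]), ((107, 88), [759, 1118]), ((106, 123), [614, 883]), ((111, 122), [628, 878]), ((113, 88), [773, 1103])]
vial (419.52947998046875, 185.11766052246094) (21.3431339263916, 6.3059258460998535) [((416, 175), [336, 384]), ((419, 195), [430, 340]), ((424, 195), [435, 353]), ((422, 182), [375, 381])]
vial min() iterable argument is empty
multimeter (166.20591735839844, 301.32354736328125) (38.07809066772461, 93.86127471923828) [((208, 276), [538, -267]), ((203, 273), [524, -276]), ((123, 293), [523, -453]), ((125, 327), [626, -455]), ((130, 330), [638, -446]), ((213, 308), [640, -276]), ((215, 304), [630, -270])]
multimeter (454.69122314453125, 322.0147399902344) (106.50062561035156, 44.58963394165039) [((404, 303), [593, -252]), ((405, 317), [563, -276]), ((482, 364), [562, -445]), ((506, 340), [642, -449]), ((506, 327), [672, -433]), ((429, 284), [674, -258])]
```

View pics/c1.png

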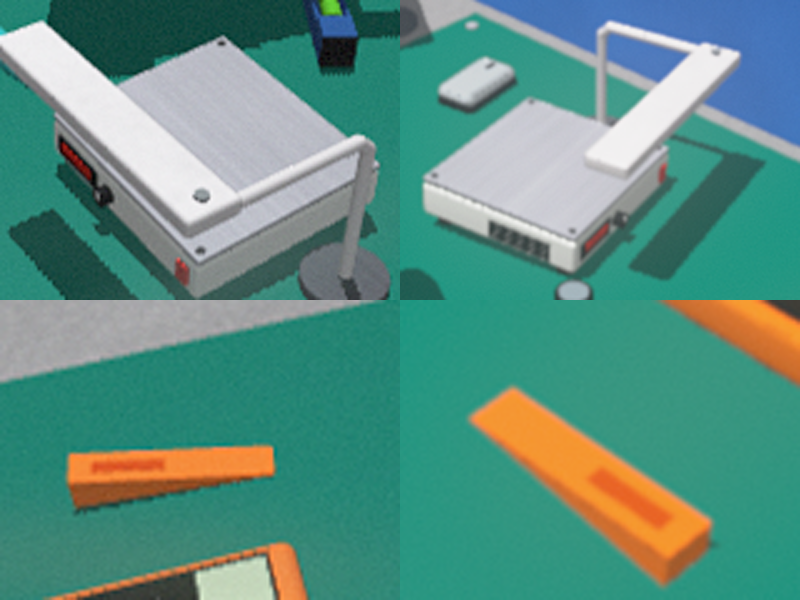

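```bash
cat > m2.py <<'E'
from m import *
print("----")
def tri(a,b):
    (c1,d1),(c2,d2)=ray(cs,*a),ray(cd,*b)
    A=np.stack([d1,-d2],1);s,_,_,_=np.linalg.lstsq(A,c2-c1,rcond=None)
    p,q=c1+s[0]*d1,c2+s[1]*d2
    return (p+q)/2,np.linalg.norm(p-q)
def sub(im,p):
    g=cv2.cvtColor(im,cv2.COLOR_BGR2GRAY)
    return cv2.cornerSubPix(g,np.array([[p]],np.float32),(3,3),(-1,-1),(3,20,.01))[0,0]
for nm,a,b in[("RL",(378,205),(232.5,210)),("RR",(441,256),(285.5,169)),("FR",(369,295),(352,195)),("FL",(312,236),(307,237))]:
    A,B=sub(S,a),sub(D,b)
    print(nm,A,B,[np.round(onz(c,*p,62)[:2]).tolist() for c,p in((cs,A),(cd,B))],[np.round(v,1) for v in tri(A,B)])
# level
for im,c,(x,y,w,h) in((S,cs,(400,160,40,60)),(D,cd,(110,185,100,55))):
    hsv=cv2.cvtColor(im,cv2.COLOR_BGR2HSV)[y:y+h,x:x+w]
    v=cv2.inRange(hsv,(28,120,60),(60,255,255)); ys,xs=np.nonzero(v);print("vial",xs.mean()+x,ys.mean()+y,len(xs),np.round(onz(c,xs.mean()+x,ys.mean()+y,42)))
    m=cv2.inRange(hsv,(100,90,15),(130,255,255))|v
    m=cv2.morphologyEx(m,cv2.MORPH_CLOSE,np.ones((3,3)))
    cn=max(cv2.findContours(m,0,2)[0],key=cv2.contourArea)
    q=cv2.approxPolyDP(cn,2,True)[:,0]+[x,y]
    print([(tuple(map(int,p)),np.round(onz(c,*p,40)[:2]).astype(int).tolist(),np.round(onz(c,*p,0)[:2]).astype(int).tolist()) for p in q])
print("torch",tri((250,196),(307,267)),"teal",onz(cs,283,202,5),"lamp foot",onz(cs,428,302,12),"bar near end", tri((306,203),(386,146)))
a=lambda im,x,y,w,h:cv2.resize(im[y:y+h,x:x+w],(400,300),interpolation=cv2.INTER_CUBIC)
cv2.imwrite("pics/c2.png",np.hstack([a(S,380,155,80,60),a(D,110,175,100,75)]))
E
python3 m2.py | sed '1,/----/d'
```

```text
RL [378.4837  203.63043] [231.28677 210.87915] [[503.0, 175.0], [514.0, 172.0]] [array([510.9, 169.5,  66.7]), np.float64(4.3)]
RR [440.95084 254.736  ] [285.5 169. ] [[725.0, 216.0], [725.0, 212.0]] [array([726.3, 213.8,  62. ]), np.float64(2.8)]
FR [368.8779  293.38535] [353.6761  192.33376] [[774.0, 21.0], [760.0, 19.0]] [array([767.5,  24.4,  55.4]), np.float64(1.4)]
FL [312. 236.] [307. 237.] [[562.0, -22.0], [560.0, -18.0]] [array([559.8, -20.3,  61.6]), np.float64(3.5)]
vial 419.6532258064516 185.75 124 [444. 328.  42.]
[((410, 168), [351, 350], [295, 387]), ((408, 178), [396, 320], [341, 354]), ((417, 214), [551, 259], [505, 291]), ((419, 205), [519, 283], [471, 316]), ((427, 205), [526, 302], [479, 336]), ((429, 208), [540, 300], [493, 333]), ((432, 202), [520, 320], [472, 355]), ((422, 170), [374, 376], [318, 414])]
vial 160.69477911646587 207.61847389558233 249 [429. 324.  42.]
[((199, 199), [513, 290], [547, 341]), ((195, 193), [523, 318], [557, 370]), ((159, 208), [427, 328], [456, 381]), ((155, 206), [425, 342], [454, 395]), ((142, 210), [395, 350], [423, 404]), ((122, 211), [362, 380], [388, 436]), ((127, 232), [325, 302], [349, 354]), ((201, 212), [483, 244], [515, 293])]
torch (array([ 439.53675767, -131.39230831,  121.90463632]), np.float64(2.192146151911019)) teal [328.77912174 -21.73583604   5.        ] lamp foot [797.85491185 147.84941008  12.        ] bar near end (array([704.94489858, -89.64001423, 256.21698241]), np.float64(20.72379462802721))
```

View pics/c2.png

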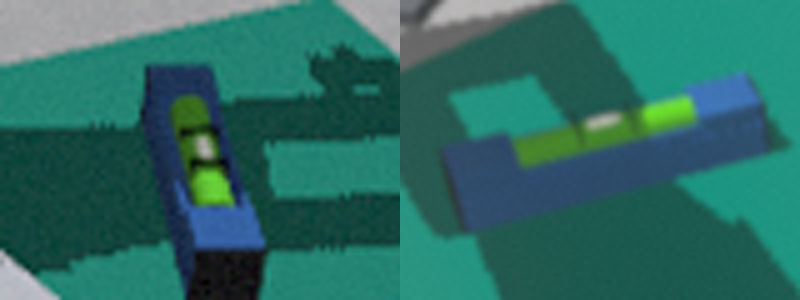

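The pictures show the wedge candidates: orange wedge at scene (170,252) / side (388,373), teal wedge at scene (283,202), and orange multimeter at scene (166,301). The crop confirms the plain orange wedge with its thin end at +y. The blue level is at scene (420,187) / side (162,208); the other blue thing is the power supply at scene (555,190). Hot plate: centre about (641,97), x axis about 102.7°.

```bash
cat >> h.py <<'E'
from scipy.spatial.transform import Rotation as Ro
def delta(pos,R):
    s=sense(); R0=Ro.from_euler("xyz",s["tcp_rot"]); R=R if isinstance(R,Ro) else Ro.from_euler("xyz",R)
    print("shift in current tool axes",np.round(R0.inv().apply(np.array(pos)-s["eef_pos"]),1),"rotvec(tool)",np.round((R0.inv()*R).as_rotvec(),3))
E
python3 -m creep '[{"x":-32.5,"y":-18},{"x":-32.5,"y":-18},{"x":-32.5,"y":-18},{"x":-32.5,"y":-18},{"x":-32.5,"y":-18},{"x":-32.5,"y":-18},{"x":-32.5,"y":-18},{"x":-32.5,"y":-18,"rz":-0.04},{}]'
python3 - <<'E'
from h import *
import rig; print([n for n in dir(rig) if not n.startswith('_')], globals().get('grip_depth'))
f=grab_frame("wrist")[:,:,::-1];c=get_calibration("wrist");s=sense();print(s["eef_pos"],s["tcp_rot"],s["contact_force"])
cv2.imwrite("pics/w1.png",f)
hsv=cv2.cvtColor(f,cv2.COLOR_BGR2HSV)
v=cv2.inRange(hsv,(28,120,60),(60,255,255));m=cv2.morphologyEx(cv2.inRange(hsv,(105,90,15),(130,255,255))|v,cv2.MORPH_CLOSE,np.ones((7,7)))
cn=max(cv2.findContours(m,0,2)[0],key=cv2.contourArea)
for p in cv2.approxPolyDP(cn,4,True)[:,0]: print(p,np.round(onz(c,*p,40)[:2]),np.round(onz(c,*p,0)[:2]))
E
```

```text
['MotionError', 'get_calibration', 'grab_frame', 'grip_depth', 'sense', 'sign_off'] 18.700000000000003
[261.44829015 567.33472393 209.51664145] [-3.14068456e+00 -1.95164984e-05  2.70972763e+00] [ 0.80791094 -0.23577878 -0.97772465]
[194 381] [364. 397.] [385. 372.]
[168 446] [419. 336.] [447. 304.]
[181 457] [436. 341.] [466. 309.]
[190 479] [464. 334.] [497. 302.]
[212 479] [473. 355.] [508. 325.]schema error: expected keys x, y, z, rx, ry, rz, hand
```

View pics/w1.png

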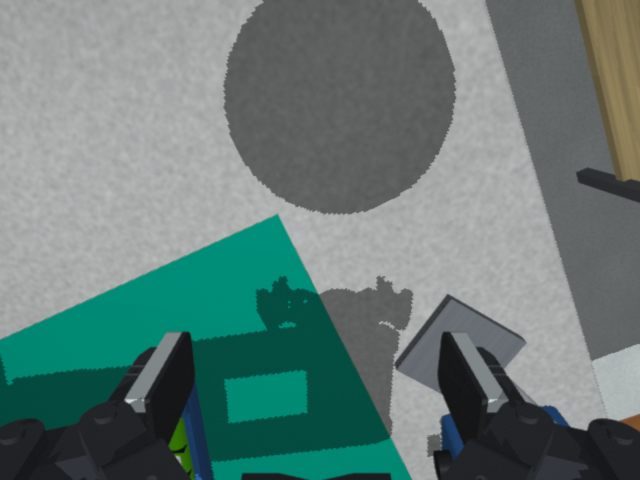

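```bash
python3 -m creep '[{"x":-32.5,"y":-18},{"x":-32.5,"y":-18},{"x":-32.5,"y":-18},{"x":-32.5,"y":-18},{"x":-32.5,"y":-18},{"x":-32.5,"y":-18},{"x":-32.5,"y":-18},{"x":-32.5,"y":-18,"rz":-0.04},{"x":0},{"x":0}]'
cat > lv.py <<'E'
from h import *
f=grab_frame("wrist")[:,:,::-1];c=get_calibration("wrist");s=sense();print(s["eef_pos"],s["tcp_rot"],s["contact_force"])
import sys
cv2.imwrite(sys.argv[1],f)
hsv=cv2.cvtColor(f,cv2.COLOR_BGR2HSV)
v=cv2.inRange(hsv,(28,120,60),(60,255,255));m=cv2.morphologyEx(cv2.inRange(hsv,(105,90,15),(130,255,255))|v,cv2.MORPH_CLOSE,np.ones((7,7)))
cn=max(cv2.findContours(m,0,2)[0],key=cv2.contourArea)
for p in cv2.approxPolyDP(cn,4,True)[:,0]: print(p,np.round(onz(c,*p,40)[:2]),np.round(onz(c,*p,0)[:2]))
ys,xs=np.nonzero(v);print("vial px",xs.mean(),ys.mean(),np.round(onz(c,xs.mean(),ys.mean(),42)))
E
python3 lv.py pics/w2.png
```

```text
[261.47989676 567.43398477 209.64168687] [-3.14094856e+00  2.76305866e-05  2.70978694e+00] [-0.99469901 -0.36890409 -0.19977852]
[194 381] [364. 397.] [385. 372.]
[168 446] [419. 336.] [447. 304.]
[181 457] [436. 341.] [466. 309.]
[189 479] [464. 334.] [497. 301.]
[212 479] [473. 355.] [508. 325.]
vial px 181.4215530903328 447.0206022187005 [424. 349.  42.]schema error: expected keys x, y, z, rx, ry, rz, hand
```

View pics/w2.png

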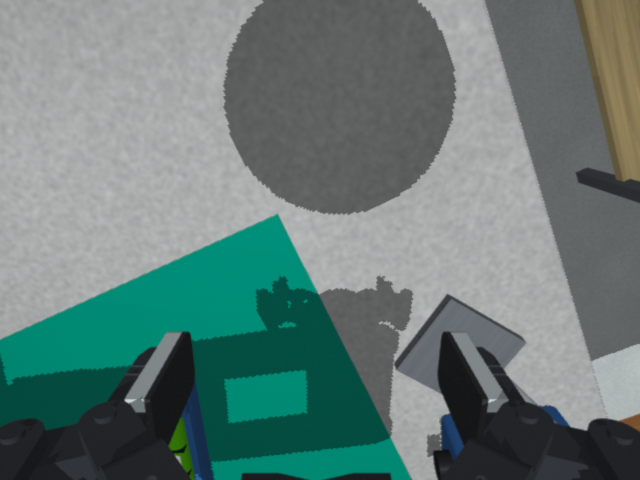

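The move was refused because every row needs all the keys, so this is the same picture as before.

```bash
python3 -m creep '[{"x":-32.5,"y":-18,"z":0,"rx":0,"ry":0,"rz":0,"hand":85},{"x":-32.5,"y":-18,"z":0,"rx":0,"ry":0,"rz":0,"hand":85},{"x":-32.5,"y":-18,"z":0,"rx":0,"ry":0,"rz":0,"hand":85},{"x":-32.5,"y":-18,"z":0,"rx":0,"ry":0,"rz":0,"hand":85},{"x":-32.5,"y":-18,"z":0,"rx":0,"ry":0,"rz":0,"hand":85},{"x":-32.5,"y":-18,"z":0,"rx":0,"ry":0,"rz":0,"hand":85},{"x":-32.5,"y":-18,"z":0,"rx":0,"ry":0,"rz":0,"hand":85},{"x":-32.5,"y":-18,"z":0,"rx":0,"ry":0,"rz":-0.04,"hand":85},{"x":0,"y":0,"z":0,"rx":0,"ry":0,"rz":0,"hand":85}]' && python3 lv.py pics/w3.png
```

```text
clock: 1.38
eef_pos: [438.5, 326.4, 210.0]
tcp_rot: [-3.141, 0.0, 2.747]
contact_force: [-0.1, -0.3, 0.3]
opening: 0.997
grasp_force: 0.0
[437.83398206 327.42085242 209.98239657] [ 3.14150195e+00 -1.70475416e-04  2.74732719e+00] [ 0.2168177  -0.2683309   0.24311256]
[346  80] [359. 384.] [359. 387.]
[300  82] [348. 352.] [346. 352.]
[308 304] [514. 288.] [533. 280.]
[347 303] [526. 320.] [546. 315.]
vial px 325.3514613392527 197.69737328893822 [433. 337.  42.]
```

```bash
python3 -m creep '[{"x":4,"y":7.5,"z":0,"rx":0,"ry":0,"rz":-0.028,"hand":85},{"x":0,"y":0,"z":40,"rx":0,"ry":0,"rz":0,"hand":85},{"x":0,"y":0,"z":40,"rx":0,"ry":0,"rz":0,"hand":85},{"x":0,"y":0,"z":40,"rx":0,"ry":0,"rz":0,"hand":85},{"x":0,"y":0,"z":40,"rx":0,"ry":0,"rz":0,"hand":85},{"x":0,"y":0,"z":30,"rx":0,"ry":0,"rz":0,"hand":85},{"x":0,"y":0,"z":12,"rx":0,"ry":0,"rz":0,"hand":85},{"x":0,"y":0,"z":0,"rx":0,"ry":0,"rz":0,"hand":85},{"x":0,"y":0,"z":0,"rx":0,"ry":0,"rz":0,"hand":25},{"x":0,"y":0,"z":0,"rx":0,"ry":0,"rz":0,"hand":25},{"x":0,"y":0,"z":0,"rx":0,"ry":0,"rz":0,"hand":25},{"x":0,"y":0,"z":0,"rx":0,"ry":0,"rz":0,"hand":25},{"x":0,"y":0,"z":0,"rx":0,"ry":0,"rz":0,"hand":25},{"x":0,"y":0,"z":0,"rx":0,"ry":0,"rz":0,"hand":25},{"x":0,"y":0,"z":0,"rx":0,"ry":0,"rz":0,"hand":25}]' 40
```

```text
clock: 3.3
eef_pos: [437.1, 336.8, 9.0]
tcp_rot: [3.14, 0.001, 2.777]
contact_force: [-1.5, -0.4, 6.8]
opening: 0.404
grasp_force: 39.8
```

```bash
python3 -m creep '[{"x":0,"y":0,"z":-15,"rx":0,"ry":0,"rz":0,"hand":25},{"x":0,"y":0,"z":-30,"rx":0,"ry":0,"rz":0,"hand":25},{"x":0,"y":0,"z":-40,"rx":0,"ry":0,"rz":0,"hand":25},{"x":0,"y":0,"z":-30,"rx":0,"ry":0,"rz":0,"hand":25},{"x":-34.5,"y":-19,"z":0,"rx":0,"ry":0,"rz":0,"hand":25},{"x":-34.5,"y":-19,"z":0,"rx":0,"ry":0,"rz":0,"hand":25},{"x":-34.5,"y":-19,"z":0,"rx":0,"ry":0,"rz":0,"hand":25},{"x":-34.5,"y":-19,"z":0,"rx":0,"ry":0,"rz":0,"hand":25},{"x":-34.5,"y":-19,"z":0,"rx":0,"ry":0,"rz":0,"hand":25},{"x":-34.5,"y":-19,"z":0,"rx":0,"ry":0,"rz":0,"hand":25},{"x":-34.5,"y":-19,"z":0,"rx":0,"ry":0,"rz":0,"hand":25},{"x":-34.5,"y":-19,"z":0,"rx":0,"ry":0,"rz":0,"hand":25},{"x":0,"y":0,"z":0,"rx":0,"ry":0,"rz":0.13,"hand":25},{"x":0,"y":0,"z":0,"rx":0,"ry":0,"rz":0.129,"hand":25},{"x":0,"y":0,"z":0,"rx":0,"ry":0.059,"rz":0,"hand":25},{"x":0,"y":0,"z":0,"rx":0,"ry":0,"rz":0,"hand":25}]'
python3 - <<'E'
from h import *
print(sense()["contact_force"],sense()["opening"])
delta([641,97,76],Ro.from_euler("z",2.518)*Ro.from_euler("x",np.pi)*Ro.from_euler("y",.059))
cv2.imwrite("pics/s3.png",np.hstack([cv2.resize(grab_frame("scene")[140:340,260:500,::-1],(400,333)),cv2.resize(grab_frame("side")[90:290,190:430,::-1],(400,333))]))
E
```

```text
clock: 5.3
eef_pos: [640.9, 95.6, 123.5]
tcp_rot: [3.141, -0.058, 2.518]
contact_force: [-0.7, -0.1, -3.5]
opening: 0.404
grasp_force: 41.4
[-0.71282596 -0.05327174 -3.50423691] 0.4042999840674773
shift in current tool axes [-2.1  1.1 47.5] rotvec(tool) [ 0.     0.001 -0.   ]
```

View pics/s3.png

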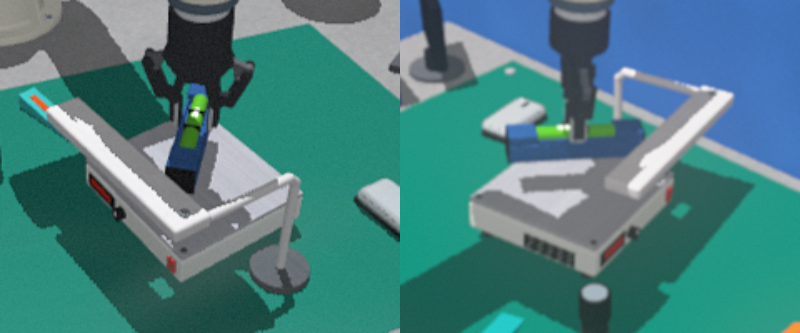

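The level is held over the middle of the plate, low end towards the front right, clear of the lamp bar. I lower it next.

```bash
python3 -m creep '[{"x":-2,"y":1,"z":20,"rx":0,"ry":0,"rz":0,"hand":25},{"x":0,"y":0,"z":17,"rx":0,"ry":0,"rz":0,"hand":25},{"x":0,"y":0,"z":8,"rx":0,"ry":0,"rz":0,"hand":25},{"x":0,"y":0,"z":2,"rx":0,"ry":0,"rz":0,"hand":25},{"x":0,"y":0,"z":1,"rx":0,"ry":0,"rz":0,"hand":25},{"x":0,"y":0,"z":1,"rx":0,"ry":0,"rz":0,"hand":25},{"x":0,"y":0,"z":0,"rx":0,"ry":0,"rz":0,"hand":25}]'
```

```text
clock: 6.28
eef_pos: [640.5, 97.6, 74.3]
tcp_rot: [3.141, -0.059, 2.519]
contact_force: [0.1, 0.7, -3.3]
opening: 0.406
grasp_force: 41.4
```

```bash
python3 -m creep '[{"x":0,"y":0,"z":1,"rx":0,"ry":0,"rz":0,"hand":25},{"x":0,"y":0,"z":1,"rx":0,"ry":0,"rz":0,"hand":25},{"x":0,"y":0,"z":0,"rx":0,"ry":0,"rz":0,"hand":25}]'
```

```text
clock: 6.65
eef_pos: [640.1, 97.6, 71.9]
tcp_rot: [-3.142, -0.059, 2.519]
contact_force: [-0.4, 0.4, -2.2]
opening: 0.405
grasp_force: 41.4
```

```bash
python3 -m creep '[{"x":0,"y":0,"z":0.8,"rx":0,"ry":0,"rz":0,"hand":25},{"x":0,"y":0,"z":0,"rx":0,"ry":0,"rz":0,"hand":25}]'
```

```text
clock: 6.9
eef_pos: [640.3, 97.7, 71.5]
tcp_rot: [3.141, -0.059, 2.519]
contact_force: [-1.8, -1.3, 0.9]
opening: 0.407
grasp_force: 41.8
```

```bash
python3 -m creep '[{"x":0,"y":0,"z":0.7,"rx":0,"ry":0,"rz":0,"hand":25},{"x":0,"y":0,"z":0,"rx":0,"ry":0,"rz":0,"hand":25}]'
```

```text
clock: 7.15
eef_pos: [640.3, 97.7, 71.4]
tcp_rot: [3.141, -0.059, 2.519]
contact_force: [-3.7, -1.1, 7.3]
opening: 0.404
grasp_force: 42.5
```

```bash
python3 -m creep '[{"x":0,"y":0,"z":0,"rx":0,"ry":0,"rz":0,"hand":40},{"x":0,"y":0,"z":0,"rx":0,"ry":0,"rz":0,"hand":60},{"x":0,"y":0,"z":0,"rx":0,"ry":0,"rz":0,"hand":85},{"x":0,"y":0,"z":0,"rx":0,"ry":0,"rz":0,"hand":85},{"x":0,"y":0,"z":0,"rx":0,"ry":0,"rz":0,"hand":85},{"x":0,"y":0,"z":-10,"rx":0,"ry":0,"rz":0,"hand":85},{"x":0,"y":0,"z":-40,"rx":0,"ry":0,"rz":0,"hand":85},{"x":0,"y":0,"z":-50,"rx":0,"ry":0,"rz":0,"hand":85},{"x":0,"y":0,"z":-50,"rx":0,"ry":0,"rz":0,"hand":85},{"x":0,"y":0,"z":-50,"rx":0,"ry":0,"rz":0,"hand":85},{"x":0,"y":0,"z":-20,"rx":0,"ry":0,"rz":0,"hand":85}]'
python3 - <<'E'
from h import *
print(sense()["contact_force"],sense()["opening"])
# kinematic thoughts: wedge grasp targets
C=np.array([641,97.]);a=np.deg2rad(102.7)
ex=np.array([np.cos(a),np.sin(a)]);ey=np.array([-np.sin(a),np.cos(a)])
W=lambda x,y:(C+x*ex+y*ey).round(1)
for n,p in dict(lowcorner=(-100,-110),slot_tip=(-110,-45),slot_butt=(-250,-45),fin_tip=(-24,-45),fin_butt=(-164,-45),lampfoot=(20,-170)).items(): print(n,W(*p))
E
```

```text
clock: 8.52
eef_pos: [652.1, 90.1, 294.8]
tcp_rot: [3.138, -0.055, 2.519]
contact_force: [0.7, 0.3, -0.3]
opening: 0.999
grasp_force: 0.0
[ 0.72055056  0.34825807 -0.29537805] 0.9993846583071196
lowcorner [770.3  23.6]
slot_tip [ 7.091e+02 -4.000e-01]
slot_butt [ 739.9 -137. ]
fin_tip [690.2  83.5]
fin_butt [721.  -53.1]
lampfoot [802.4 153.9]
```

```bash
python3 - <<'E'
from h import *
delta([420,-374,250],sense()["tcp_rot"])
delta([420,-374,250],Ro.from_euler("z",1.446)*Ro.from_euler("x",np.pi))
f=grab_frame("scene")[:,:,::-1];g=grab_frame("side")[:,:,::-1]
cv2.imwrite("pics/s4.png",f);cv2.imwrite("pics/d4.png",g)
for im,c in((f,get_calibration("scene")),(g,get_calibration("side"))):
    h=cv2.cvtColor(im,cv2.COLOR_BGR2HSV);v=cv2.inRange(h,(28,120,60),(60,255,255));v[:, :200]=0;v[:,450:]=0
    ys,xs=np.nonzero(v);print("vial",xs.mean(),ys.mean(),len(xs),np.round(onz(c,xs.mean(),ys.mean(),103)))
E
```

```text
shift in current tool axes [ -84.5 -512.5   38.3] rotvec(tool) [0. 0. 0.]
shift in current tool axes [ -84.5 -512.5   38.3] rotvec(tool) [-0.026 -0.051  1.073]
vial 375.10480349344977 232.19213973799125 229 [648.  93. 103.]
vial 295.0836820083682 188.12970711297072 239 [634.  88. 103.]
```

```bash
python3 -m creep '[{"x":-8.5,"y":-51.2,"z":3.8,"rx":0,"ry":0,"rz":0,"hand":85},{"x":-8.5,"y":-51.2,"z":3.8,"rx":0,"ry":0,"rz":0,"hand":85},{"x":-8.5,"y":-51.2,"z":3.8,"rx":0,"ry":0,"rz":0,"hand":85},{"x":-8.5,"y":-51.2,"z":3.8,"rx":0,"ry":0,"rz":0,"hand":85},{"x":-8.5,"y":-51.2,"z":3.8,"rx":0,"ry":0,"rz":0,"hand":85},{"x":-8.5,"y":-51.2,"z":3.8,"rx":0,"ry":0,"rz":0,"hand":85},{"x":-8.5,"y":-51.2,"z":3.8,"rx":0,"ry":0,"rz":0,"hand":85},{"x":-8.5,"y":-51.2,"z":3.8,"rx":0,"ry":0,"rz":0,"hand":85},{"x":-8.5,"y":-51.2,"z":3.8,"rx":0,"ry":0,"rz":0,"hand":85},{"x":-8.5,"y":-51.2,"z":3.8,"rx":0,"ry":0,"rz":0,"hand":85},{"x":0,"y":0,"z":0,"rx":-0.004,"ry":-0.008,"rz":0.179,"hand":85},{"x":0,"y":0,"z":0,"rx":-0.004,"ry":-0.008,"rz":0.179,"hand":85},{"x":0,"y":0,"z":0,"rx":-0.004,"ry":-0.008,"rz":0.179,"hand":85},{"x":0,"y":0,"z":0,"rx":-0.004,"ry":-0.008,"rz":0.179,"hand":85},{"x":0,"y":0,"z":0,"rx":-0.004,"ry":-0.008,"rz":0.179,"hand":85},{"x":0,"y":0,"z":0,"rx":-0.005,"ry":-0.009,"rz":0.178,"hand":85},{"x":0,"y":0,"z":0,"rx":0,"ry":0,"rz":0,"hand":85}]'
cat > wd.py <<'E'
from h import *
f=grab_frame("wrist")[:,:,::-1];c=get_calibration("wrist");s=sense();print(s["eef_pos"],s["tcp_rot"],s["qpos"])
cv2.imwrite("pics/w5.png",f)
hsv=cv2.cvtColor(f,cv2.COLOR_BGR2HSV)
m=cv2.morphologyEx(cv2.inRange(hsv,(5,150,60),(20,255,255)),cv2.MORPH_CLOSE,np.ones((7,7)))
for cn in sorted(cv2.findContours(m,0,2)[0],key=cv2.contourArea)[-2:]:
    print("--",cv2.contourArea(cn))
    for p in cv2.approxPolyDP(cn,4,True)[:,0]: print(p,*[np.round(onz(c,*p,z)[:2]) for z in(0,2,24)])
E
python3 wd.py
```

```text
clock: 10.75
eef_pos: [418.6, -373.3, 246.2]
tcp_rot: [-3.133, -0.001, 1.447]
contact_force: [-0.2, 0.1, -0.5]
opening: 0.999
grasp_force: 0.0
[ 418.68600774 -373.46687391  246.34616176] [-3.13269870e+00 -5.35883514e-04  1.44970370e+00] [-0.72804421  0.2243742   1.72609097 -0.00497284  1.19874278 -0.60512855]
-- 5553.5
[304  63] [ 421. -261.] [ 421. -262.] [ 422. -263.]
[304 224] [ 402. -407.] [ 402. -407.] [ 404. -400.]
[337 224] [ 434. -411.] [ 434. -411.] [ 434. -404.]
[338  63] [ 451. -265.] [ 450. -265.] [ 449. -267.]
-- 23422.5
[583  36] [ 661. -269.] [ 660. -269.] [ 648. -270.]
[484  45] [ 577. -266.] [ 576. -266.] [ 569. -267.]
[468  54] [ 563. -272.] [ 563. -272.] [ 556. -273.]
[466 243] [ 560. -446.] [ 560. -445.] [ 553. -437.]
[476 257] [ 570. -462.] [ 570. -461.] [ 562. -452.]
[568 246] [ 661. -461.] [ 660. -460.] [ 648. -451.]
```

```bash
python3 -m creep '[{"x":0,"y":0,"z":0,"rx":0,"ry":0.157,"rz":0,"hand":60},{"x":0,"y":0,"z":0,"rx":0,"ry":0.157,"rz":0,"hand":60},{"x":0,"y":0,"z":0,"rx":0,"ry":0.157,"rz":0,"hand":60},{"x":0,"y":0,"z":0,"rx":0,"ry":0.157,"rz":0,"hand":60},{"x":0,"y":0,"z":0,"rx":0,"ry":0.157,"rz":0,"hand":60},{"x":0,"y":0,"z":0,"rx":0,"ry":0,"rz":0,"hand":60},{"x":0,"y":0,"z":0,"rx":0,"ry":0,"rz":0,"hand":60}]'
python3 - <<'E'
from h import *
print(sense()["qpos"].round(2))
T=Ro.from_euler("z",1.452)*Ro.from_euler("x",np.pi)*Ro.from_euler("y",.785)
delta([422.3,-374.5,6],T);delta([422.3,-374.5,60],T)
E
```

```text
clock: 11.68
eef_pos: [419.2, -373.9, 247.0]
tcp_rot: [-3.132, -0.783, 1.44]
contact_force: [-0.3, 0.7, 0.1]
opening: 0.705
grasp_force: 0.0
[-1.02  0.59  1.42  0.46  1.78 -0.95]
shift in current tool axes [-170.     4.7  170.7] rotvec(tool) [-0.001  0.002 -0.008]
shift in current tool axes [-132.     4.4  132.4] rotvec(tool) [-0.001  0.002 -0.008]
```

```bash
python3 -m creep '[{"x":-26.4,"y":2,"z":26.5,"rx":0,"ry":0,"rz":-0.008,"hand":60},{"x":-26.4,"y":2,"z":26.5,"rx":0,"ry":0,"rz":0,"hand":60},{"x":-26.4,"y":0.5,"z":26.5,"rx":0,"ry":0,"rz":0,"hand":60},{"x":-26.4,"y":0,"z":26.5,"rx":0,"ry":0,"rz":0,"hand":60},{"x":-26.4,"y":0,"z":26.5,"rx":0,"ry":0,"rz":0,"hand":60},{"x":-20,"y":0,"z":20,"rx":0,"ry":0,"rz":0,"hand":60},{"x":-10,"y":0,"z":10,"rx":0,"ry":0,"rz":0,"hand":60},{"x":-6,"y":0,"z":6,"rx":0,"ry":0,"rz":0,"hand":60},{"x":0,"y":0,"z":0,"rx":0,"ry":0,"rz":0,"hand":60}]'
python3 - <<'E'
from h import *
T=Ro.from_euler("z",1.452)*Ro.from_euler("x",np.pi)*Ro.from_euler("y",.785)
delta([422.3,-374.5,6],T)
E
```

```text
clock: 12.8
eef_pos: [423.3, -374.4, 9.8]
tcp_rot: [-3.14, -0.784, 1.451]
contact_force: [0.4, -0.2, 0.3]
opening: 0.704
grasp_force: 0.0
shift in current tool axes [-2.8 -0.9  2.5] rotvec(tool) [-0.001  0.001 -0.001]
```

Close gently, then lift a little, and check with a picture.

```bash
python3 -m creep '[{"x":-2,"y":-1,"z":2,"rx":0,"ry":0,"rz":0,"hand":60},{"x":0,"y":0,"z":0,"rx":0,"ry":0,"rz":0,"hand":20},{"x":0,"y":0,"z":0,"rx":0,"ry":0,"rz":0,"hand":20},{"x":0,"y":0,"z":0,"rx":0,"ry":0,"rz":0,"hand":20},{"x":0,"y":0,"z":0,"rx":0,"ry":0,"rz":0,"hand":20},{"x":0,"y":0,"z":0,"rx":0,"ry":0,"rz":0,"hand":20},{"x":0,"y":0,"z":0,"rx":0,"ry":0,"rz":0,"hand":20}]' 50
python3 - <<'E'
from h import *
g=grab_frame("side")[:,:,::-1]; cv2.imwrite("pics/g1.png",cv2.resize(g[270:480,260:540],(800,600)))
E
```

```text
clock: 13.68
eef_pos: [422.0, -374.4, 6.9]
tcp_rot: [-3.139, -0.784, 1.45]
contact_force: [-2.2, -2.1, 5.4]
opening: 0.345
grasp_force: 49.2
```

View pics/g1.png

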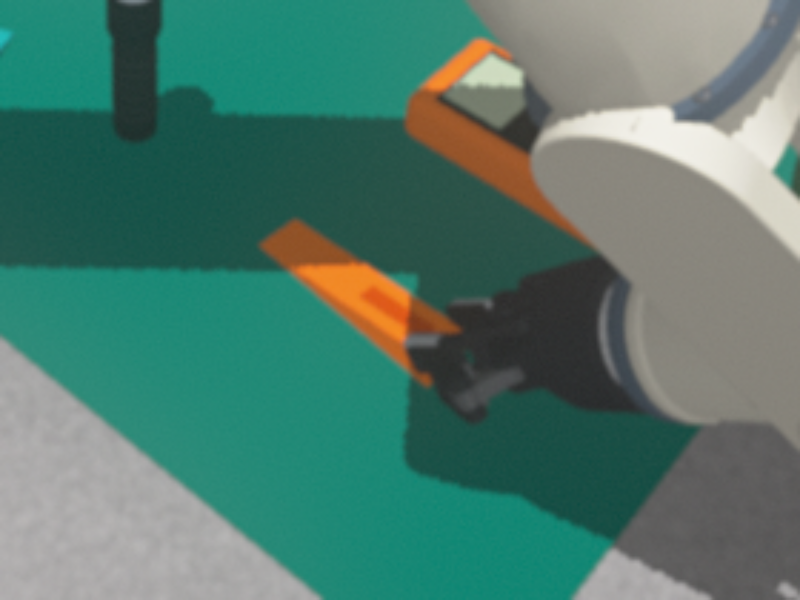

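The wedge is held squarely by its thick end (pic (440,340)), thin end free. I carry it in front of the slot.

```bash
python3 -m creep '[{"x":10,"y":0,"z":-10,"rx":0,"ry":0,"rz":0,"hand":20},{"x":20,"y":0,"z":-20,"rx":0,"ry":0,"rz":0,"hand":20},{"x":20,"y":0,"z":-20,"rx":0,"ry":0,"rz":0,"hand":20},{"x":18,"y":29,"z":18,"rx":0,"ry":0,"rz":0,"hand":20},{"x":18,"y":29,"z":18,"rx":0,"ry":0,"rz":0,"hand":20},{"x":18,"y":29,"z":18,"rx":0,"ry":0,"rz":0,"hand":20},{"x":18,"y":29,"z":18,"rx":0,"ry":0,"rz":0,"hand":20},{"x":18,"y":29,"z":18,"rx":0,"ry":0,"rz":0,"hand":20},{"x":18,"y":29,"z":18,"rx":0,"ry":0,"rz":0,"hand":20},{"x":18,"y":29,"z":18,"rx":0,"ry":0,"rz":0,"hand":20},{"x":18,"y":29,"z":18,"rx":0,"ry":0,"rz":0,"hand":20},{"x":18,"y":29,"z":18,"rx":0,"ry":0,"rz":0,"hand":20},{"x":18,"y":29,"z":18,"rx":0,"ry":0,"rz":0,"hand":20},{"x":0,"y":0,"z":0,"rx":0.121,"ry":0,"rz":-0.121,"hand":20},{"x":0,"y":0,"z":0,"rx":0.121,"ry":0,"rz":-0.121,"hand":20},{"x":0,"y":0,"z":0,"rx":0,"ry":0,"rz":0,"hand":20},{"x":0,"y":0,"z":0,"rx":0,"ry":0,"rz":0,"hand":20}]'
cat > wq.py <<'E'
from h import *
import sys
s=sense();print(s["contact_force"],s["qpos"].round(2),s["opening"])
T=Ro.from_euler("z",1.792)*Ro.from_euler("x",np.pi)*Ro.from_euler("y",.785)
delta([741.3,-157.2,7.5],T)
for n in("scene","side"):
    im=grab_frame(n)[:,:,::-1];c=get_calibration(n);cv2.imwrite(f"pics/{n}_{sys.argv[1]}.png",im)
    hsv=cv2.cvtColor(im,cv2.COLOR_BGR2HSV)
    m=cv2.inRange(hsv,(5,150,60),(20,255,255))
    for cn in cv2.findContours(m,0,2)[0]:
        if cv2.contourArea(cn)>60: print(n,[(tuple(map(int,p)),np.round(onz(c,*p,float(sys.argv[2]))[:2]).astype(int).tolist()) for p in cv2.approxPolyDP(cn,2,True)[:,0]])
E
python3 wq.py a 75
```

```text
clock: 15.85
eef_pos: [740.0, -155.9, 76.4]
tcp_rot: [-3.138, -0.786, 1.788]
contact_force: [-0.4, 0.0, -1.0]
opening: 0.347
grasp_force: 49.7
[-0.37595707  0.0049032  -0.95005747] [-0.47  0.99  1.03  0.58  1.67 -0.8 ] 0.347153483634617
shift in current tool axes [-49.9   1.1  47.6] rotvec(tool) [-0.001 -0.001 -0.003]
scene [((122, 294), [609, -440]), ((123, 322), [686, -443]), ((128, 330), [709, -435]), ((215, 306), [708, -274]), ((193, 299), [674, -311]), ((131, 315), [673, -428]), ((128, 293), [611, -429]), ((144, 288), [608, -398])]
scene [((329, 284), [732, -48]), ((321, 277), [708, -56]), ((268, 293), [712, -169]), ((276, 297), [728, -158]), ((279, 303), [745, -157]), ((274, 309), [757, -171]), ((267, 309), [752, -183]), ((272, 313), [765, -177])]
side [((403, 305), [520, -294]), ((402, 313), [503, -304]), ((406, 318), [497, -316]), ((482, 364), [497, -467]), ((506, 340), [570, -470]), ((506, 327), [597, -456]), ((431, 285), [599, -301]), ((425, 285), [592, -293])]
side [((363, 212), [697, -59]), ((418, 230), [725, -185]), ((421, 227), [738, -184]), ((413, 224), [736, -165]), ((411, 218), [751, -149]), ((415, 214), [769, -147]), ((381, 208), [737, -78]), ((367, 208), [716, -55])]
```

```bash
python3 -m creep '[{"x":-20,"y":1,"z":20,"rx":0,"ry":0,"rz":-0.003,"hand":20},{"x":-18,"y":0,"z":18,"rx":0,"ry":0,"rz":0,"hand":20},{"x":-7,"y":0,"z":7,"rx":0,"ry":0,"rz":0,"hand":20},{"x":-3,"y":0,"z":3,"rx":0,"ry":0,"rz":0,"hand":20},{"x":0,"y":0,"z":0,"rx":0,"ry":0,"rz":0,"hand":20},{"x":0,"y":0,"z":0,"rx":0,"ry":0,"rz":0,"hand":20}]'
python3 wq.py b 0 | sed 's/(/\n(/g' | head -60 | tr '\n' ' '; python3 - <<'E'
from h import *
a=cv2.imread("pics/scene_b.png")[180:340,240:480];b=cv2.imread("pics/side_b.png")[120:280,250:490]
cv2.imwrite("pics/b.png",np.hstack([cv2.resize(a,(400,267),interpolation=2),cv2.resize(b,(400,267),interpolation=2)]))
E
```

```text
clock: 16.7
eef_pos: [741.9, -155.9, 9.1]
tcp_rot: [3.14, -0.784, 1.797]
contact_force: [-0.3, 0.5, 0.4]
opening: 0.344
grasp_force: 49.7
[-0.34739041  0.47792068  0.43679745] [-0.47  1.07  1.03  0.57  1.61 -0.85] 0.34417480589858873 shift in current tool axes [-2.  -0.8  0.4] rotvec (tool) [-0.002  0.001  0.003] scene [ ( (123, 314), [588, -457]),  ( (123, 322), [611, -458]),  ( (128, 330), [636, -450]),  ( (163, 321), [638, -380])] scene [ ( (329, 307), [726, -46]),  ( (322, 299), [699, -51]),  ( (267, 319), [711, -177]),  ( (279, 321), [725, -156]),  ( (282, 325), [737, -153]),  ( (276, 334), [755, -171]),  ( (271, 334), [751, -181]),  ( (275, 336), [759, -175])] side [ ( (404, 304), [591, -254]),  ( (402, 312), [570, -264]),  ( (405, 317), [563, -276]),  ( (482, 364), [562, -445]),  ( (506, 340), [642, -449]),  ( (506, 327), [672, -433]),  ( (431, 285), [675, -262]),  ( (425, 285), [666, -253])] side [ ( (361, 235), [708, -49]),  ( (416, 254), [737, -182]),  ( (418, 251), [749, -179]),  ( (415, 252), [742, -176]),  ( (409, 247), [747, -156]),  ( (408, 242), [761, -144]),  (
```

View pics/b.png

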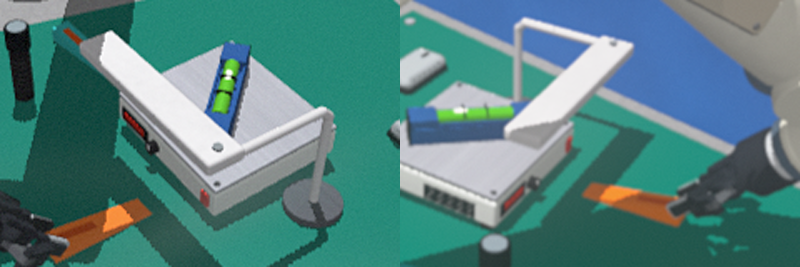

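```bash
python3 -m creep '[{"x":-1,"y":0,"z":1,"rx":0,"ry":0,"rz":0,"hand":20},{"x":10,"y":0,"z":10,"rx":0,"ry":0,"rz":0,"hand":20},{"x":10,"y":0,"z":10,"rx":0,"ry":0,"rz":0,"hand":20},{"x":10,"y":0,"z":10,"rx":0,"ry":0,"rz":0,"hand":20},{"x":10,"y":0,"z":10,"rx":0,"ry":0,"rz":0,"hand":20},{"x":10,"y":0,"z":10,"rx":0,"ry":0,"rz":0,"hand":20},{"x":4,"y":0,"z":4,"rx":0,"ry":0,"rz":0,"hand":20},{"x":0,"y":0,"z":0,"rx":0,"ry":0,"rz":0,"hand":20}]'
cat > bub.py <<'E'
from h import *
import sys
C=np.array([641,97.]);a=1.792;ex=np.array([np.cos(a),np.sin(a)]);ey=np.array([-ex[1],ex[0]])
s=sense();p=s["eef_pos"];h=np.array([np.cos(s["tcp_rot"][2]),np.sin(s["tcp_rot"][2])])
t=p[:2]+112*h-C;print("tip hp",round(t@ex,1),round(t@ey,1),"z",p[2].round(1),"F",s["contact_force"].round(1))
im=grab_frame("scene")[:,:,::-1]
x0,y0,w,h_=350,180,60,90
cr=im[y0:y0+h_,x0:x0+w]
hsv=cv2.cvtColor(cr,cv2.COLOR_BGR2HSV)
g=cv2.inRange(hsv,(28,120,60),(60,255,255));hull=cv2.convexHull(cv2.findNonZero(g))
hm=cv2.fillPoly(np.zeros(g.shape,np.uint8),[hull],255)
pale=hm.astype(bool)&(hsv[...,1]<110)&(hsv[...,2]>130)
dark=hm.astype(bool)&(hsv[...,2]<80)
q=hull[:,0].astype(float);pts=np.argwhere(hm)[:,::-1].astype(float)
d=np.linalg.svd(pts-pts.mean(0),full_matrices=False)[2][0]; d=d if d[1]<0 else -d
m=pts.mean(0)
ax=lambda M:(np.argwhere(M)[:,::-1]-m)@d
e=ax(hm);print("vial ext",e.min().round(1),e.max().round(1),"bubble",ax(pale).mean().round(2),pale.sum(),ax(pale).min().round(1),ax(pale).max().round(1))
u=ax(dark);print("dark",np.histogram(u,bins=np.arange(-20,21,1)),) if len(u) else print("no dark")
cv2.imwrite(sys.argv[1],cv2.resize(cr,None,fx=6,fy=6,interpolation=cv2.INTER_CUBIC))
E
python3 bub.py pics/b1.png
```

```text
clock: 17.8
eef_pos: [724.1, -80.6, 7.1]
tcp_rot: [-3.141, -0.786, 1.796]
contact_force: [-0.4, 0.7, 1.6]
opening: 0.343
grasp_force: 49.9
tip hp -79.5 -41.6 z 7.1 F [-0.4  0.7  1.6]
vial ext -16.1 16.6 bubble 7.27 24 4.4 10.0
dark (array([0, 0, 0, 0, 0, 0, 0, 0, 0, 0, 0, 0, 0, 0, 0, 2, 7, 2, 0, 0, 0, 0,
       0, 0, 1, 4, 5, 0, 0, 0, 0, 0, 1, 0, 0, 0, 0, 0, 0, 0]), array([-20, -19, -18, -17, -16, -15, -14, -13, -12, -11, -10,  -9,  -8,
        -7,  -6,  -5,  -4,  -3,  -2,  -1,   0,   1,   2,   3,   4,   5,
         6,   7,   8,   9,  10,  11,  12,  13,  14,  15,  16,  17,  18,
        19,  20]))
```

```bash
python3 -m creep '[{"x":3.5,"y":0,"z":3.5,"rx":0,"ry":0,"rz":0,"hand":20},{"x":3.5,"y":0,"z":3.5,"rx":0,"ry":0,"rz":0,"hand":20},{"x":3.5,"y":0,"z":3.5,"rx":0,"ry":0,"rz":0,"hand":20},{"x":3.5,"y":0,"z":3.5,"rx":0,"ry":0,"rz":0,"hand":20},{"x":0,"y":0,"z":0,"rx":0,"ry":0,"rz":0,"hand":20}]'
python3 bub.py pics/b2.png
```

```text
clock: 18.48
eef_pos: [719.8, -61.4, 7.0]
tcp_rot: [-3.142, -0.786, 1.796]
contact_force: [0.5, -0.2, 2.1]
opening: 0.346
grasp_force: 50.0
tip hp -59.8 -41.7 z 7.0 F [ 0.5 -0.2  2.1]
vial ext -16.2 16.5 bubble 7.28 25 4.2 10.6
dark (array([0, 0, 0, 0, 0, 0, 0, 0, 0, 0, 0, 0, 0, 0, 0, 2, 7, 2, 0, 0, 0, 0,
       0, 0, 2, 4, 4, 0, 0, 0, 0, 0, 1, 0, 0, 0, 0, 0, 0, 0]), array([-20, -19, -18, -17, -16, -15, -14, -13, -12, -11, -10,  -9,  -8,
        -7,  -6,  -5,  -4,  -3,  -2,  -1,   0,   1,   2,   3,   4,   5,
         6,   7,   8,   9,  10,  11,  12,  13,  14,  15,  16,  17,  18,
        19,  20]))
```

```bash
python3 -m creep '[{"x":3.5,"y":0,"z":3.5,"rx":0,"ry":0,"rz":0,"hand":20},{"x":3.5,"y":0,"z":3.5,"rx":0,"ry":0,"rz":0,"hand":20},{"x":3.5,"y":0,"z":3.5,"rx":0,"ry":0,"rz":0,"hand":20},{"x":0,"y":0,"z":0,"rx":0,"ry":0,"rz":0,"hand":20},{"x":0,"y":0,"z":0,"rx":0,"ry":0,"rz":0,"hand":20},{"x":0,"y":0,"z":0,"rx":0,"ry":0,"rz":0,"hand":20},{"x":0,"y":0,"z":0,"rx":0,"ry":0,"rz":0,"hand":20}]'
python3 bub.py pics/b3.png
```

```text
clock: 19.4
eef_pos: [716.8, -47.8, 7.0]
tcp_rot: [3.141, -0.785, 1.796]
contact_force: [2.5, -5.2, 3.2]
opening: 0.343
grasp_force: 50.5
tip hp -45.9 -41.7 z 7.0 F [ 2.5 -5.2  3.2]
vial ext -15.4 16.0 bubble 7.16 23 4.0 10.4
dark (array([0, 0, 0, 0, 0, 0, 0, 0, 0, 0, 0, 0, 0, 0, 0, 3, 3, 4, 0, 0, 0, 0,
       0, 0, 1, 2, 5, 2, 0, 0, 0, 0, 0, 0, 0, 0, 0, 0, 0, 0]), array([-20, -19, -18, -17, -16, -15, -14, -13, -12, -11, -10,  -9,  -8,
        -7,  -6,  -5,  -4,  -3,  -2,  -1,   0,   1,   2,   3,   4,   5,
         6,   7,   8,   9,  10,  11,  12,  13,  14,  15,  16,  17,  18,
        19,  20]))
```

```bash
python3 -m creep '[{"x":3.5,"y":0,"z":3.5,"rx":0,"ry":0,"rz":0,"hand":20},{"x":3.5,"y":0,"z":3.5,"rx":0,"ry":0,"rz":0,"hand":20},{"x":3.5,"y":0,"z":3.5,"rx":0,"ry":0,"rz":0,"hand":20},{"x":0,"y":0,"z":0,"rx":0,"ry":0,"rz":0,"hand":20},{"x":0,"y":0,"z":0,"rx":0,"ry":0,"rz":0,"hand":20},{"x":0,"y":0,"z":0,"rx":0,"ry":0,"rz":0,"hand":20},{"x":0,"y":0,"z":0,"rx":0,"ry":0,"rz":0,"hand":20},{"x":0,"y":0,"z":0,"rx":0,"ry":0,"rz":0,"hand":20},{"x":0,"y":0,"z":0,"rx":0,"ry":0,"rz":0,"hand":20}]'
python3 bub.py pics/b4.png
```

```text
clock: 20.58
eef_pos: [713.1, -32.8, 7.0]
tcp_rot: [-3.141, -0.786, 1.796]
contact_force: [0.7, -1.4, 4.2]
opening: 0.342
grasp_force: 50.4
tip hp -30.5 -41.5 z 7.0 F [ 0.7 -1.4  4.2]
vial ext -15.2 15.7 bubble 3.4 23 0.9 5.9
dark (array([0, 0, 0, 0, 0, 0, 0, 0, 0, 0, 0, 0, 0, 0, 1, 2, 6, 5, 1, 0, 0, 0,
       0, 0, 2, 4, 3, 0, 0, 0, 0, 0, 0, 0, 0, 0, 0, 0, 0, 0]), array([-20, -19, -18, -17, -16, -15, -14, -13, -12, -11, -10,  -9,  -8,
        -7,  -6,  -5,  -4,  -3,  -2,  -1,   0,   1,   2,   3,   4,   5,
         6,   7,   8,   9,  10,  11,  12,  13,  14,  15,  16,  17,  18,
        19,  20]))
```

```bash
python3 -m creep '[{"x":2,"y":0,"z":2,"rx":0,"ry":0,"rz":0,"hand":20},{"x":2,"y":0,"z":2,"rx":0,"ry":0,"rz":0,"hand":20},{"x":2,"y":0,"z":2,"rx":0,"ry":0,"rz":0,"hand":20},{"x":0,"y":0,"z":0,"rx":0,"ry":0,"rz":0,"hand":20},{"x":0,"y":0,"z":0,"rx":0,"ry":0,"rz":0,"hand":20},{"x":0,"y":0,"z":0,"rx":0,"ry":0,"rz":0,"hand":20},{"x":0,"y":0,"z":0,"rx":0,"ry":0,"rz":0,"hand":20},{"x":0,"y":0,"z":0,"rx":0,"ry":0,"rz":0,"hand":20},{"x":0,"y":0,"z":0,"rx":0,"ry":0,"rz":0,"hand":20},{"x":0,"y":0,"z":0,"rx":0,"ry":0,"rz":0,"hand":20}]'
python3 bub.py pics/b5.png
```

```text
clock: 21.88
eef_pos: [711.7, -25.5, 7.0]
tcp_rot: [3.141, -0.784, 1.796]
contact_force: [0.9, -5.6, 4.1]
opening: 0.348
grasp_force: 50.7
tip hp -23.1 -41.7 z 7.0 F [ 0.9 -5.6  4.1]
vial ext -14.7 15.3 bubble 1.73 25 -1.1 4.9
dark (array([0, 0, 0, 0, 0, 0, 0, 0, 0, 0, 0, 0, 0, 0, 1, 4, 4, 6, 0, 0, 0, 0,
       0, 0, 2, 5, 5, 0, 0, 0, 0, 0, 0, 0, 0, 0, 0, 0, 0, 0]), array([-20, -19, -18, -17, -16, -15, -14, -13, -12, -11, -10,  -9,  -8,
        -7,  -6,  -5,  -4,  -3,  -2,  -1,   0,   1,   2,   3,   4,   5,
         6,   7,   8,   9,  10,  11,  12,  13,  14,  15,  16,  17,  18,
        19,  20]))
```

```bash
python3 -m creep '[{"x":1.4,"y":0,"z":1.4,"rx":0,"ry":0,"rz":0,"hand":20},{"x":0,"y":0,"z":0,"rx":0,"ry":0,"rz":0,"hand":20},{"x":0,"y":0,"z":0,"rx":0,"ry":0,"rz":0,"hand":20},{"x":0,"y":0,"z":0,"rx":0,"ry":0,"rz":0,"hand":20},{"x":0,"y":0,"z":0,"rx":0,"ry":0,"rz":0,"hand":20},{"x":0,"y":0,"z":0,"rx":0,"ry":0,"rz":0,"hand":20},{"x":0,"y":0,"z":0,"rx":0,"ry":0,"rz":0,"hand":20},{"x":0,"y":0,"z":0,"rx":0,"ry":0,"rz":0,"hand":20}]'
cat > bs.py <<'E'
from h import *
# both views: intensity/saturation profile along the vial axis, lines = dark minima, bubble = low-saturation centroid
rois={"scene":(350,180,60,90),"side":(255,160,85,55)}
def one(n):
    x0,y0,w,h=rois[n]; cr=np.mean([grab_frame(n)[y0:y0+h,x0:x0+w] for _ in range(3)],0).astype(np.uint8)
    cr=cv2.resize(cr,None,fx=4,fy=4,interpolation=cv2.INTER_CUBIC);hsv=cv2.cvtColor(cr,cv2.COLOR_RGB2HSV).astype(int)
    g=cv2.inRange(hsv.astype(np.uint8),(28,120,60),(60,255,255))
    k=cv2.connectedComponentsWithStats(cv2.dilate(g,np.ones((25,25))));i=1+np.argmax(k[2][1:,4]);g[k[1]!=i]=0
    hull=cv2.convexHull(cv2.findNonZero(g));hm=cv2.fillPoly(np.zeros(g.shape,np.uint8),[hull],255)>0
    pts=np.argwhere(hm)[:,::-1].astype(float);m=pts.mean(0);d=np.linalg.svd(pts-m,full_matrices=False)[2][0]
    t=(pts-m)@d/4;V=hsv[...,2][hm];Sa=hsv[...,1][hm]
    b=(Sa<120)&(V>120);bc=np.median(t[b]);bins=np.arange(t.min(),t.max(),.5)
    prof=np.array([V[(t>=u)&(t<u+.5)].mean() for u in bins]);base=np.array([Sa[(t>=u)&(t<u+.5)].mean() for u in bins])
    dk=t[(V<95)]
    lo,hi=dk[dk<bc],dk[dk>bc]
    print(n,"bubble",bc.round(2),t[b].mean().round(2),t[b].min().round(1),t[b].max().round(1),"lines",np.median(lo).round(2) if len(lo) else None,np.median(hi).round(2) if len(hi) else None,"vial",t.min().round(1),t.max().round(1))
    return cr
ims=[one("scene"),one("side")]
H=max(i.shape[0] for i in ims)
cv2.imwrite("pics/bb.png",np.hstack([cv2.copyMakeBorder(i,0,H-i.shape[0],0,0,0) for i in ims])[:,:,::-1])
E
python3 bs.py; python3 bub.py pics/b6.png|head -2
```

```text
clock: 22.92
eef_pos: [711.4, -24.0, 7.0]
tcp_rot: [3.14, -0.783, 1.796]
contact_force: [0.5, -7.1, 4.1]
opening: 0.346
grasp_force: 50.8
scene bubble -1.36 -1.29 -7.4 14.9 lines -5.89 2.95 vial -15.6 15.1
side bubble -0.0 -0.17 -22.6 22.3 lines None None vial -22.6 22.6
tip hp -21.5 -41.7 z 7.0 F [ 1.9 -7.1  5. ]
vial ext -14.7 15.3 bubble 1.36 26 -1.4 4.2
```

View pics/bb.png

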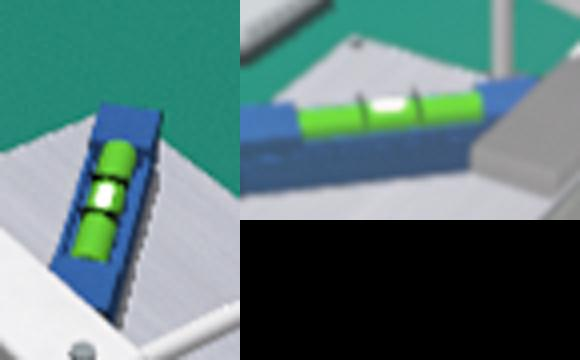

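In this view the bubble stands between the lines: in the side half the lines are at x=363 and 418 with the bubble at 372–407, and the scene half agrees to about 0.1 px. I let go and back off.

```bash
python3 -m creep '[{"x":0,"y":0,"z":0,"rx":0,"ry":0,"rz":0,"hand":36},{"x":0,"y":0,"z":0,"rx":0,"ry":0,"rz":0,"hand":44},{"x":0,"y":0,"z":0,"rx":0,"ry":0,"rz":0,"hand":52},{"x":0,"y":0,"z":0,"rx":0,"ry":0,"rz":0,"hand":52},{"x":0,"y":0,"z":0,"rx":0,"ry":0,"rz":0,"hand":52},{"x":0,"y":0,"z":-10,"rx":0,"ry":0,"rz":0,"hand":52},{"x":0,"y":0,"z":-25,"rx":0,"ry":0,"rz":0,"hand":52},{"x":0,"y":0,"z":-35,"rx":0,"ry":0,"rz":0,"hand":52},{"x":0,"y":0,"z":-40,"rx":0,"ry":0,"rz":0,"hand":52},{"x":0,"y":0,"z":-30,"rx":0,"ry":0,"rz":0,"hand":52},{"x":0,"y":0,"z":0,"rx":0,"ry":0,"rz":0,"hand":52},{"x":0,"y":0,"z":0,"rx":0,"ry":0,"rz":0,"hand":52},{"x":0,"y":0,"z":0,"rx":0,"ry":0,"rz":0,"hand":52}]'
python3 bs.py; python3 bub.py pics/b7.png; python3 wq.py c 0 | tail -n 5
python3 - <<'E'
from h import *
S=cv2.imread("pics/scene_c.png");D=cv2.imread("pics/side_c.png");c1,c2=get_calibration("scene"),get_calibration("side")
g=lambda im,p:cv2.cornerSubPix(cv2.cvtColor(im,6),np.array([[p]],np.float32),(3,3),(-1,-1),(3,20,.01))[0,0]
for p in((378.5,203.6),(441,254.7),(369,293.4)): print(g(S,p),onz(c1,*g(S,p),62).round(1))
# side-view vial row profile: red channel minus green-ness
x0,y0=255,160
im=D[y0:y0+55,x0:x0+85];hsv=cv2.cvtColor(im,40)
gm=cv2.inRange(hsv,(28,150,60),(50,255,255));gm[:12]=0
ys,xs=np.nonzero(gm);a,b=np.polyfit(xs,ys,1)
X=np.arange(xs.min(),xs.max()+1)
for dy in(-1.5,-.5,.5): 
    line=cv2.remap(im,X[None].astype(np.float32),(a*X+b+dy)[None].astype(np.float32),1)[0]
    print([int(X[0]+x0)],line[:,0].tolist(),"V",line.max(1).tolist())
E
```

```text
clock: 24.9
eef_pos: [732.1, -118.0, 104.7]
tcp_rot: [-3.139, -0.787, 1.795]
contact_force: [0.1, -0.0, -0.7]
opening: 0.611
grasp_force: 0.0
scene bubble -1.42 -1.43 -7.0 7.7 lines -5.92 2.92 vial -15.6 15.1
side bubble -0.05 -0.11 -22.6 22.4 lines None None vial -22.6 22.5
tip hp -118.8 -41.8 z 105.7 F [-0.9  0.1 -0.3]
vial ext -14.7 15.3 bubble 1.45 25 -1.4 4.2
dark (array([0, 0, 0, 0, 0, 0, 0, 0, 0, 0, 0, 0, 0, 0, 1, 2, 4, 6, 1, 0, 0, 0,
       0, 0, 2, 5, 5, 0, 0, 0, 0, 0, 0, 0, 0, 0, 0, 0, 0, 0]), array([-20, -19, -18, -17, -16, -15, -14, -13, -12, -11, -10,  -9,  -8,
        -7,  -6,  -5,  -4,  -3,  -2,  -1,   0,   1,   2,   3,   4,   5,
         6,   7,   8,   9,  10,  11,  12,  13,  14,  15,  16,  17,  18,
        19,  20]))
shift in current tool axes [-97.1  -0.3  41.9] rotvec(tool) [-0.003 -0.001  0.003]
scene [((355, 294), [711, 21]), ((345, 284), [675, 13]), ((321, 294), [684, -48]), ((323, 302), [708, -52]), ((329, 308), [729, -47])]
scene [((208, 279), [548, -269]), ((201, 277), [535, -283]), ((205, 292), [586, -283]), ((203, 297), [600, -290]), ((132, 315), [597, -439
[... 1226 characters left out ...]
86, 154, 106, 72, 66, 70, 69, 66, 66, 65, 67, 65, 68, 68, 67, 68, 66, 66, 65, 66] V [226, 225, 225, 225, 225, 225, 224, 223, 223, 224, 224, 224, 225, 220, 185, 174, 215, 232, 236, 238, 239, 239, 240, 240, 236, 229, 225, 210, 168, 181, 218, 225, 223, 224, 224, 224, 223, 222, 223, 223, 223, 224, 225]
[271] [68, 62, 65, 66, 66, 64, 66, 64, 64, 65, 68, 65, 65, 65, 65, 69, 66, 76, 88, 96, 101, 100, 102, 100, 89, 72, 66, 66, 69, 70, 68, 67, 66, 67, 69, 67, 67, 68, 67, 66, 67, 66, 66] V [221, 220, 220, 219, 220, 219, 220, 218, 219, 219, 220, 219, 219, 218, 193, 175, 202, 221, 222, 224, 225, 223, 222, 223, 221, 219, 220, 205, 165, 170, 207, 219, 218, 218, 219, 218, 219, 219, 218, 218, 217, 218, 219]
```

```bash
python3 -c "
from rig import *
print(sign_off())"
```

```text
the job is handed in; nothing more can be done
None
```

I handed the job in at about 25 s with the level on the plate and the wedge about 78 mm under the front edge. By the cameras the bubble was within about 2 mm of centre, inside the 3 mm limit, but the hand-in gave no verdict.

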